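# Rinse the brush and snap the brush cap shut

### The job

On the cockpit table, lift the black brush cap off its wooden rest by the knob and dip the brush well down into the small steel rinse cup, then carry it to the open touch-up bottle in the holder and press the cap down onto the neck: push through the click until the cap is fully home. Finish while still gripping the knob and pressing the cap down firmly; do not let go. Do not tip the cup over, and leave the other things on the table where they are.

Things in the scene. Friction and masses are not known exactly. Their poses are not given: they have to be found in the camera images.
- cap_grip (a point): Brush cap, loose, 60 g, black: a skirt 54 wide and 22 tall, closed on top, with an upright round knob 28 wide and 48 tall on top and a brush hanging below. This point is on the axis, 26 above the foot of the knob (22 below the knob's top); grip the knob here from above, at any yaw. z is the cap's axis, up. It starts upright on the wooden rest.
- brush_tip (a point): Lower end of the cap's brush (8 wide, stem 5), on the axis, 90 below cap_grip and 42 below the skirt's lower edge.
- cap_roof (a point): Point on the axis, 30 below cap_grip: the underside of the cap's top, which comes to lie on the bottle's rim when fully home. The skirt reaches 18 further down; inside it is open, 44 wide at its lower lip (3 high) and 50 wide above. Axes as cap_grip.
- cap: The brush cap as a body; origin at the centre of the skirt's lower edge, 48 below cap_grip; z up.
- rest_top (a point): Fixed turned wooden rest (spool 80 wide at the foot, 58 above), centre of the seat on which the cap's skirt stands, 62 above the table; a low boss 7 high centres the cap and a bore takes the brush. Lift the cap straight up by 55 or more to clear it. Position varies.
- cup_rim (a point): Small open steel rinse cup, 68 wide at the rim, wall 3, narrowing downwards, 55 tall, loose, 220 g, standing on the table. This point is the centre of its mouth; z up. Dipped well down means the brush tip about 25 below it (inner floor about 50 below).
- bottle_rim (a point): Open brown plastic touch-up bottle in a screwed-down holder 100 wide, fixed to the table. This point is the centre of the neck's flat rim, 91 above the table; z up. The neck is 34 wide at the rim, tapering out to 42 within 7, bore 22 at the rim; around it, 9 below the rim, sit four sprung snap beads.
- bottle: The same bottle with holder; origin under its centre, on the table. As the cap goes down, the beads resist from where cap_roof is about 14 above bottle_rim; the push rises to 6 to 11 N near 10 above, drops with a click between 9 and 5 above, then the beads draw the cap down, up to 8 N, so the force rises only when cap_roof meets the rim: home, a hard stop
- water_a: Bystander, loose: screw-topped water bottle, 72 wide, 190 tall, off to the left. Origin at the centre of its underside (as it lies).
- water_b: Bystander, loose: screw-topped water bottle, 72 wide, 190 tall, off to the right. Origin at the centre of its underside (as it lies).
- spice: Bystander, loose: small closed spice jar, 34 wide, 55 tall. Origin at the centre of its underside (as it lies).
- screwlid: Bystander, loose: plain solid black screw lid without knob or brush, 42 wide, 16 tall, lying on the table. Origin at the centre of its underside (as it lies).
- mug: Bystander, loose: china mug, 80 wide, 90 tall, at the left, not the rinse cup. Origin at the centre of its underside (as it lies).
- plate: Bystander, loose: shallow plate, 180 wide, at the right. Origin at the centre of its underside (as it lies).
- pencil: Bystander, loose: pencil, 8 thick, 150 long, lying on the chart. Origin at the centre of its underside (as it lies).
Things that resemble listed ones, but are neither listed nor needed, are in the scene too. What is shaped like the cap but orange, pink or turquoise is not meant.

How it is judged:
By the outcome, as a careful person would: the job done as asked, in the order asked, and still so for the second after the job is handed in, while the arm keeps its last pose, push and grip.
It also fails if it takes over 51 s, if anything falls off the work surface, if the arm or the gripper's body presses on something with over 40 N, if the wrist force passes 120 N, or if a joint passes its speed limit or range.

### The arm

A 6-joint arm with a two-finger parallel gripper is mounted at the origin on the work surface. World frame = base frame: x ahead of the robot, y to its left, z up, the work surface at z = 0. Lengths are in mm, angles in rad, forces in N, time in s.
With the tool pointing down it reaches from about 300 to 775 mm from the base axis. Payload 14.6 kg.
Tool frame: the origin (TCP) lies on the centre line of the jaws, within the pads' length; the fingertips stand env.tip_reach ahead of it and the grasp point (between the pads) lies 6 mm ahead of it (env.tip_reach is the distance from the TCP to the fingertips, in mm); z points along the fingers, x is the direction in which the jaws open and shut, and the axes are right-handed (so a half turn about z gives the same grasp; the last joint's range is limited). The gripper opens to 94 mm and grips with 3 to 60 N. Pads are 16 mm wide; open, the fingers measure 119 mm over their backs; the gripper's body (75 mm by 177 mm) begins 78 mm behind the grasp point.
Start: joints at [-1.323, 0.3, 1.521, -0, 1.321, -0.067], TCP at [170.287, -522.964, 196.746] pointing down, gripper open.
Joint ranges: [-3.03, 3.03], [-0.79, 2.21], [0.23, 2.52], [-1.04, 4.18], [0, 3.07], [-2.55, 2.55]. Speed limits (rad/s): [2.22, 2.22, 2.57, 3.14, 3.14, 3.14].

### API

Orientations are given as a rotation vector (axis times angle).
In Python, from bench import env gives the robot as it stands. The module is installed in compiled form; this text tells all that it offers.
- The arm moves only by the tool send_rows, never from a script. Its argument "plan" is a list of rows, each a list of 3 entries, a list of its own where there are three numbers: the opening, from 0 (shut) to 1 (fully open), then the shift along the tool's x, y, z in m, then the turn about the tool's z in degrees. A call has 1 to 5 rows; each row is the pose to reach, as a shift and turn from the pose commanded when the call began, along the tool's axes at that moment; what a row does not reach only later rows make up. A row lasts 1/8 s, in which the tool goes at most 62.5 mm and 10.7 degrees, less where a joint would pass 70% of its speed; a pose out of reach is approached as far as the arm can. A call with a gripper value outside its range is refused whole. The fingers move at their own pace and stop on an object; "force" is the grip in N (left out, the last holds). Time passes only in rows, so rows that repeat a pose let the fingers close. It gives the time, the measured TCP pose, the force and the opening at its end, in the units of the state.
- env.read_state(): the state, without advancing time (a new reading comes with each control period).
- env.snapshot(name): name is "scene" or "top" or "wrist"; returns the picture (420x560x3 uint8, red, green, blue); there is no depth.
- env.camera_info(name): a dict with "intrinsics" (3x3 intrinsics, pixels), "world_to_cam" (4x4, takes a point from world to camera coordinates). Camera axes: x right, y down, z forward; pixel columns grow to the right and rows downward; lengths in mm; the calibration is good to about 2 mm. A picture is of the moment at which its call begins: read the wrist's pose just before it. camera_info takes no time and is no camera call; for the wrist camera it gives the pose at the moment of the call.
- env.sign_off(): hands the job in, once; it reports no verdict.
The state is a dict: "t": time; "q": joint angles; "qvel": joint speeds; "joint_torque": joint torques, N m; "tool_pos": TCP position; "tool_rot": TCP orientation; "force": force on the tool from outside, world axes, zero at the start; "moment": the same for the moment, N m; "width": finger opening in mm.
Only numpy, scipy, OpenCV 4.12 (cv2) and the standard library are available. Lean on these libraries where they do the work, as an engineer would, in place of code of your own. Each camera call takes 0.05 s, during which the arm holds its last target. There are 200 camera calls.

## Working session

There is one attempt and no reset: what is moved stays moved. The work goes in short steps, Python scripts to look and compute and a tool call to move; the robot and the scene stay as the last step left them, time stands still between calls to the robot, and variables do not carry over. Pictures are saved under pics/ and viewed, on a budget of 10 in all, crops included, one or two more only if the job needs it, and the job is handed in when it is done.

Besides the shell and the picture viewer there is one more tool, called after "Emit:" as a command line: name --argument value ..., lists and objects as JSON in quotes. send_rows: Moves the arm, as the interface text tells. Its arguments: {"type":"object","properties":{"plan":{"type":"array"},"force":{"type":"number"}},"required":["plan"]}

```bash
mkdir -p pics; cat > h.py <<'E'
from bench import env
import numpy as np, cv2
def snap(n,f):
    im=env.snapshot(n); cv2.imwrite('pics/'+f,im[:,:,::-1]); return im
def ray(n,u,v,ci=None):
    ci=ci or env.camera_info(n); K=np.array(ci['intrinsics']);T=np.array(ci['world_to_cam'])
    R=T[:3,:3];c=-R.T@T[:3,3]; d=R.T@np.linalg.inv(K)@[u,v,1]; return c,d
def onz(n,u,v,z,ci=None):
    c,d=ray(n,u,v,ci); return c+d*(z-c[2])/d[2]
def proj(n,p,ci=None):
    ci=ci or env.camera_info(n); K=np.array(ci['intrinsics']);T=np.array(ci['world_to_cam'])
    q=K@(T@np.append(p,1))[:3]; return q[:2]/q[2]
E
python3 - <<'E'
from h import *
a=snap('top','top0.png'); b=snap('scene','scene0.png')
print(env.tip_reach); s=env.read_state()
print({k:np.round(s[k],3).tolist() for k in s})
for n in('top','scene'):
    print(n,np.round(ray(n,280,210)[0]),env.camera_info(n)['intrinsics'])
E
```

```text
25.0
{'t': 0.1, 'q': [-1.323, 0.3, 1.522, -0.0, 1.321, -0.067], 'qvel': [-0.0, -0.001, -0.001, 0.001, -0.002, -0.0], 'joint_torque': [0.002, -53.264, -35.328, 0.071, 0.023, -0.0], 'tool_pos': [170.217, -522.75, 196.242], 'tool_rot': [-2.542, 1.845, 0.001], 'force': [-0.034, -0.384, 0.145], 'moment': [-0.004, 0.034, 0.009], 'width': 93.858}
top [ 223.   -0. 1762.] [[488.70986025   0.         285.74391337]
 [  0.         488.70986025 204.58752251]
 [  0.           0.           1.        ]]
scene [1218.  162. 1074.] [[433.34396415   0.         279.40911874]
 [  0.         433.34396415 210.95190917]
 [  0.           0.           1.        ]]
```

View pics/top0.png

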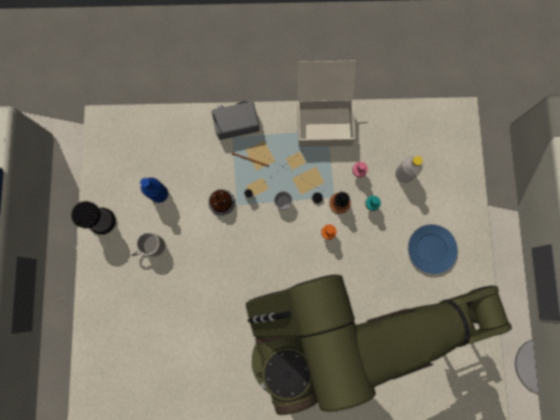

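View pics/scene0.png

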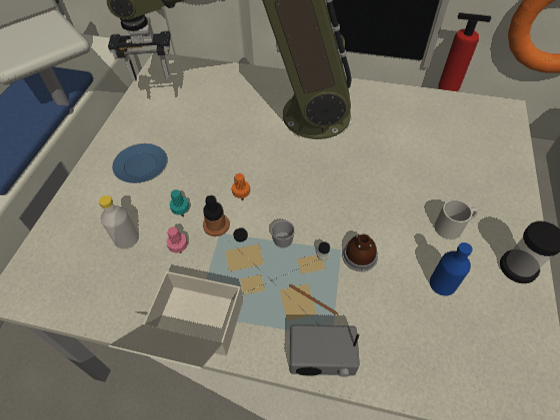

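The top view shows the black cap on its wooden rest at (341,201), with pink (360,170), turquoise (373,203) and orange (329,232) look-alikes. The plain screw lid is at (317,198), the steel cup at (284,200), the brown bottle at (221,202) and the spice jar at (249,193). In the scene view the cap is at (213,212), the cup at (284,234) and the bottle at (361,250). Only the item at top (341,201) is black with a knob and stands on wood. I'll confirm it in an enlarged crop.

```bash
python3 - <<'E'
from h import *
t=cv2.imread('pics/top0.png')[170:240,200:390]; s=cv2.imread('pics/scene0.png')[180:275,190:390]
t=cv2.resize(t,None,fx=4,fy=4,interpolation=cv2.INTER_CUBIC); s=cv2.resize(s,(760,310*1),interpolation=cv2.INTER_CUBIC) if 0 else cv2.resize(s,None,fx=3.2,fy=3.2,interpolation=cv2.INTER_CUBIC)
W=760; o=np.zeros((t.shape[0]+s.shape[0],W,3),np.uint8); o[:t.shape[0],:t.shape[1]]=t;o[t.shape[0]:,:s.shape[1]]=s
cv2.imwrite('pics/crop0.png',o); print(t.shape,s.shape)
for n,u,v,z in [('top',341,200,130),('scene',212,202,130),('top',284,200,55),('scene',284,226,55),('top',221,202,91),('scene',362,240,91)]: print(n,np.round(onz(n,u,v,z)))
E
```

```text
(280, 760, 3) (304, 640, 3)
top [ 533. -195.  130.]
scene [ 557. -195.  130.]
top [552.  -1.  55.]
scene [542.   4.  55.]
top [543. 218.  91.]
scene [565. 223.  91.]
```

View pics/crop0.png

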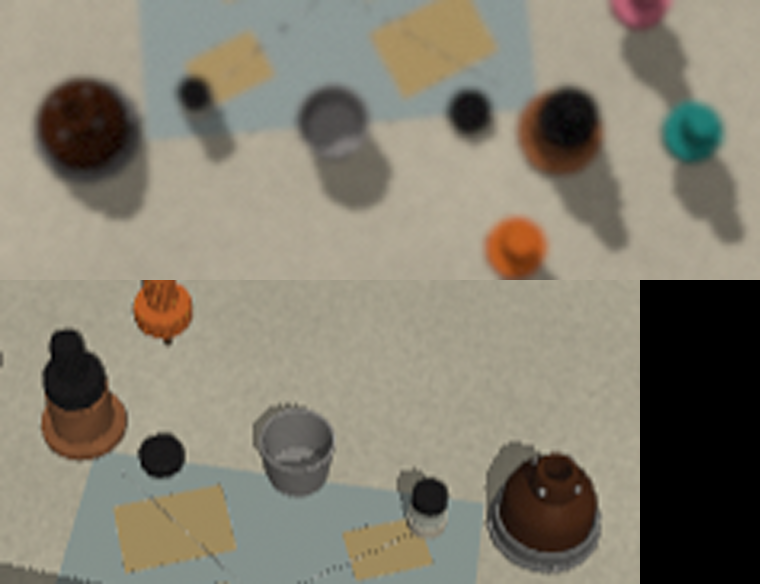

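The crop confirms it: the black knobbed cap is on the wooden spool at the scene crop's left, the plain screw lid is beside it, the cup is in the middle and the bottle neck is at crop (558,466). Next I'll move above the cap for a closer wrist view.

```bash
cat >> h.py <<'E'
from scipy.spatial.transform import Rotation as Ro
def shift(p,s=None):
    s=s or env.read_state(); return np.round(Ro.from_rotvec(s['tool_rot']).as_matrix().T@(np.array(p)-s['tool_pos']),1)
E
python3 - <<'E'
from h import *
s=env.read_state(); print(np.round(Ro.from_rotvec(s['tool_rot']).as_matrix(),3).tolist())
ci=env.camera_info('wrist'); c,d=ray('wrist',280,210); T=np.array(ci['world_to_cam'])
print(c-s['tool_pos'],d,ci['intrinsics'][0][0], T[:3,:3].round(2).tolist())
print(shift([545,-150,300]))
E
```

```text
[[0.31, -0.951, -0.0], [-0.951, -0.31, 0.001], [-0.001, -0.0, -1.0]]
[ 69.75202583  22.43608128 189.1296544 ] [-0.24112436 -0.07999243 -0.96719692] 358.14060316858485 [[0.31, -0.95, 0.0], [-0.92, -0.3, 0.25], [-0.24, -0.08, -0.97]]
[-238.5 -471.8 -103.5]
```

Emit:
send_rows --plan '[[1,[-0.03,-0.03,-0.05],0],[1,[-0.06,-0.08,-0.1],0],[1,[-0.09,-0.13,-0.104],0],[1,[-0.12,-0.18,-0.104],0],[1,[-0.15,-0.235,-0.104],0]]'

```text
t: 0.72
tool_pos: [343.9, -310.5, 300.9]
tool_rot: [2.542, -1.846, 0.001]
force: [0.5, -1.1, -0.2]
width: 94.2
```

Emit:
send_rows --plan '[[1,[-0.022,-0.056,0],0],[1,[-0.045,-0.11,0],0],[1,[-0.067,-0.165,0],0],[1,[-0.09,-0.23,0],0],[1,[-0.09,-0.23,0],0]]'

```text
t: 1.35
tool_pos: [535.6, -152.9, 299.5]
tool_rot: [2.545, -1.841, -0.003]
force: [-0.6, -0.9, 0.4]
width: 94.3
```

```bash
python3 - <<'E'
from h import *
import json
s=env.read_state(); ci=env.camera_info('wrist'); im=snap('wrist','w0.png')
print(s['t'],s['tool_pos'],s['q'])
json.dump({k:np.array(ci[k]).tolist() for k in ci},open('ci0.json','w'))
for p in ([545,-195,132],[545,2,55],[553,220,91]): print(proj('wrist',p,ci).round())
E
```

```text
1.35 [ 535.57793726 -152.85294141  299.5008025 ] [-3.43911849e-01  2.62204172e-01  1.33357522e+00  2.85774065e-04
  1.54775248e+00  9.08403337e-01]
[322. 194.]
[158. 129.]
[-58.  55.]
```

View pics/w0.png

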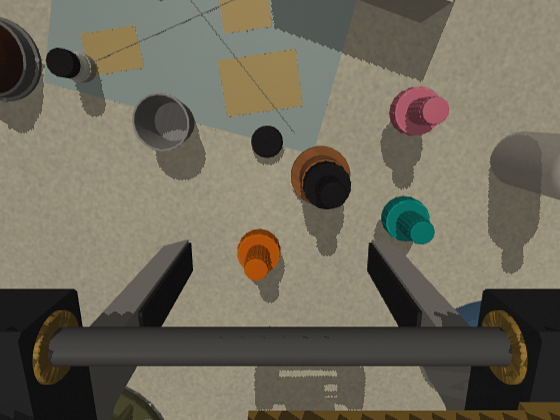

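The wrist view shows the cap at about (327,180) with its knob leaning right and down to (334,187). The cup rim is centred near (163,121), the screw lid at (267,141) and the orange look-alike at (258,255). I'll measure the black blob's edges.

```bash
python3 - <<'E'
from h import *
import json
ci=json.load(open('ci0.json')); im=cv2.imread('pics/w0.png')
# cap: black mask, and cup ellipse
g=im.max(2); m=((g<45)*255).astype(np.uint8); m[:130]=0;m[230:]=0;m[:,:290]=0;m[:,370:]=0
cs,_=cv2.findContours(m,0,1); c=max(cs,key=cv2.contourArea); print('cap blob',cv2.boundingRect(c),cv2.contourArea(c),cv2.minEnclosingCircle(c))
cr=cv2.resize(im[130:230,280:390],None,fx=6,fy=6,interpolation=cv2.INTER_CUBIC); cr=np.clip(cr.astype(float)*2.5,0,255).astype(np.uint8)[:, :440]
cu=cv2.resize(im[75:175,115:215],None,fx=3.5,fy=3.5,interpolation=cv2.INTER_CUBIC)
o=np.zeros((600,790,3),np.uint8); o[:,:440]=cr;o[:350,440:]=cu; cv2.imwrite('pics/crop1.png',o)
K=np.array(ci['intrinsics']);T=np.array(ci['world_to_cam'])
for p in ([540,-195]):pass
E
```

```text
cap blob (303, 161, 48, 48) 1708.5 ((326.0722351074219, 185.33090209960938), 24.3791561126709)
```

View pics/crop1.png

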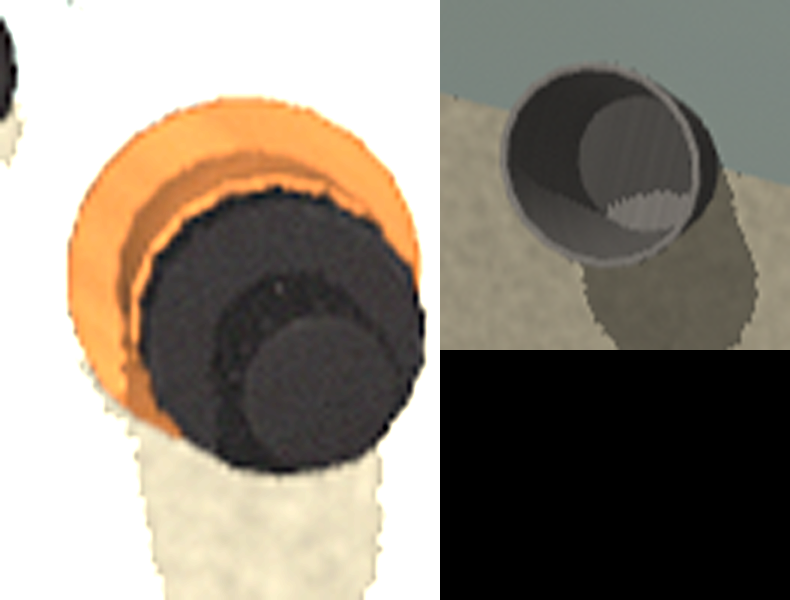

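The crop gives the knob-top disc centre at wrist pixel (333.8,195.3), the skirt-top centre at about (327,185) and the cup-rim centre at (160.7,122.1).

```bash
python3 - <<'E'
from h import *
import json
ci=json.load(open('ci0.json'))
print('knob',onz('',333.8,195.3,132,ci),'skirt',onz('',327,185,84,ci),'cup',onz('',160.7,122.1,55,ci))
print(onz('scene',211,199.4,132),onz('scene',283,228.5,55))
print(shift([545,-195,180]), env.read_state()['tool_pos'])
E
```

```text
knob [ 548.08735251 -207.17888362  132.        ] skirt [ 549.24672371 -205.91116051   84.        ] cup [5.54442019e+02 4.17972414e-01 5.50000000e+01]
[ 550.22018303 -199.82209564  132.        ] [550.86143415   3.39063357  55.        ]
[ 42.4   3.1 119.7] [ 534.90048312 -153.7900757   299.71905852]
```

```bash
python3 - <<'E'
from h import *
print(shift([548.5,-206.5,190]))
E
```

```text
[ 54.4   3.4 109.7]
```

Emit:
send_rows --plan '[[1,[0.02,0.002,0.02],0],[1,[0.045,0.003,0.06],0],[1,[0.054,0.0034,0.105],0],[1,[0.0544,0.0034,0.11],0],[1,[0.0544,0.0034,0.11],0]]'

```text
t: 2.02
tool_pos: [547.2, -209.1, 191.7]
tool_rot: [-2.541, 1.847, -0.001]
force: [0.2, 0.7, 0.9]
width: 93.9
```

```bash
python3 - <<'E'
from h import *
env.snapshot('wrist');s=env.read_state(); ci=env.camera_info('wrist'); im=snap('wrist','w1.png')
print(s['t'],s['tool_pos'])
u=proj('',[548.1,-206.8,132],ci); print('pred',u)
g=im.max(2); x0,y0=(u-70).astype(int); cr=im[max(y0,0):y0+140,x0:x0+140,::-1]; print(x0,y0)
cr=np.clip(cr.astype(float)*2.5,0,255).astype(np.uint8); cv2.imwrite('pics/crop2.png',cv2.resize(cr,None,fx=4,fy=4,interpolation=cv2.INTER_CUBIC))
E
```

```text
2.075 [ 547.62362963 -208.85463292  192.45411546]
pred [276.42831763 218.96209825]
206 148
```

View pics/crop2.png

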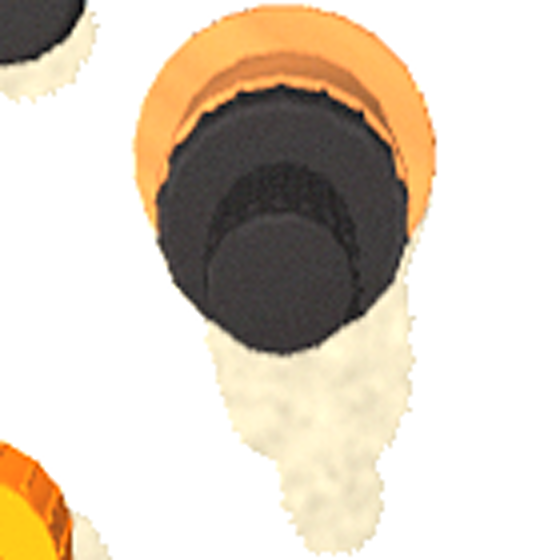

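The knob top shows at (276.3,218.5), against a predicted (276.4,219.0), so the estimate holds. Descending.

```bash
python3 - <<'E'
from h import *
for i in range(5): print(shift([548.2,-206.8,116]),env.read_state()['tool_pos'].round(1)); 
E
```

```text
[-1.8 -0.8 76.7] [ 547.8 -208.6  192.7]
[-1.8 -0.8 76.7] [ 547.8 -208.6  192.7]
[-1.8 -0.8 76.7] [ 547.8 -208.6  192.7]
[-1.8 -0.8 76.7] [ 547.8 -208.6  192.7]
[-1.8 -0.8 76.7] [ 547.8 -208.6  192.7]
```

Emit:
send_rows --plan '[[1,[-0.0018,-0.0008,0.03],0],[1,[-0.0018,-0.0008,0.058],0],[1,[-0.0018,-0.0008,0.072],0],[1,[-0.0018,-0.0008,0.075],0],[1,[-0.0018,-0.0008,0.075],0]]'

```text
t: 2.75
tool_pos: [548.1, -206.3, 116.8]
tool_rot: [-2.542, 1.845, -0.002]
force: [0.0, 0.0, 0.3]
width: 93.6
```

Emit:
send_rows --plan '[[1,[0,0,0.0],0],[0,[0,0,0.0],0],[0,[0,0,0.0],0],[0,[0,0,0.0],0],[0,[0,0,0.0],0]]' --force 40

```text
t: 3.38
tool_pos: [547.7, -206.1, 115.8]
tool_rot: [-2.542, 1.846, -0.0]
force: [-0.0, 0.1, -0.0]
width: 57.6
```

Emit:
send_rows --plan '[[0,[0,0,0.0],0],[0,[0,0,0.0],0],[0,[0,0,0.0],0],[0,[0,0,0.0],0]]'

```text
t: 3.88
tool_pos: [547.7, -206.2, 115.7]
tool_rot: [2.542, -1.846, -0.0]
force: [-0.2, 0.3, 1.6]
width: 26.5
```

Emit:
send_rows --plan '[[0,[0,0,0.0],0],[0,[0,0,0.0],0],[0,[0,0,-0.01],0],[0,[0,0,-0.03],0],[0,[0,0,-0.05],0]]'

```text
t: 4.5
tool_pos: [547.7, -206.2, 167.0]
tool_rot: [-2.542, 1.846, -0.0]
force: [0.2, -0.5, 0.1]
width: 26.8
```

Emit:
send_rows --plan '[[0,[0,0,-0.03],0],[0,[0,0,-0.05],0],[0,[0,0,-0.055],0],[0,[0,0,-0.055],0],[0,[0,0,-0.055],0]]'

```text
t: 5.12
tool_pos: [547.4, -206.0, 219.8]
tool_rot: [2.542, -1.846, -0.002]
force: [0.1, -0.7, -1.7]
width: 26.4
```

```bash
python3 - <<'E'
from h import *
s=env.read_state(); ci=env.camera_info('wrist'); im=snap('wrist','w2.png')
p=s['tool_pos'];print(s['t'],p,s['tool_rot'],s['force'],s['width'])
for z in (16,-36-2,): print(proj('',p+[0,0,z],ci))
cr=np.clip(im[110:390,100:460,::-1].astype(float)*2,0,255).astype(np.uint8)
cv2.imwrite('pics/crop3.png',cv2.resize(cr,None,fx=2.1,fy=2.1,interpolation=cv2.INTER_CUBIC))
print(shift([554.4,.4,225]))
E
```

```text
5.125 [ 547.37966304 -206.0472411   219.77016637] [ 2.54191548e+00 -1.84565417e+00 -2.27291813e-03] [ 0.14253908 -0.69681634 -1.71180924] 26.365793140714413
[278.96989731 261.76088063]
[279.09278463 229.6952565 ]
[-194.1  -70.6   -5. ]
```

View pics/crop3.png

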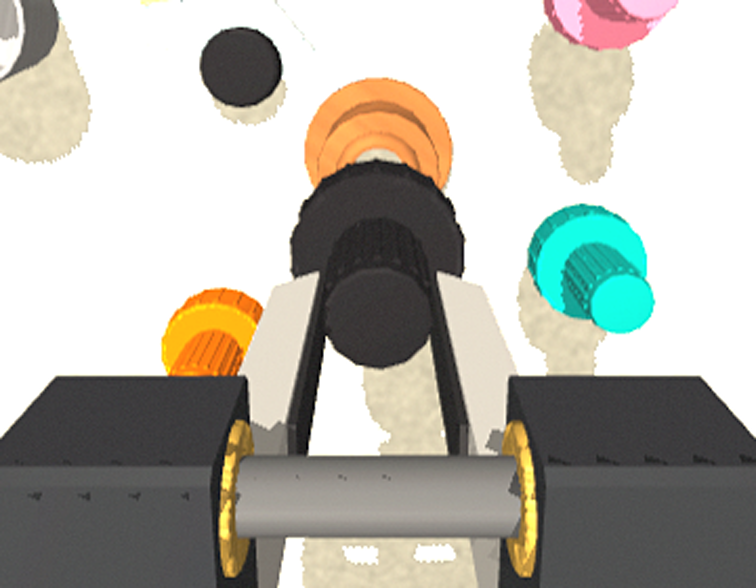

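The cap is held: the knob top sits between the pads at about (281,259.5), against a predicted (279,261.8), and the rest is empty below. Moving over to the cup.

Emit:
send_rows --plan '[[0,[-0.03,-0.011,-0.001],0],[0,[-0.08,-0.03,-0.003],0],[0,[-0.13,-0.048,-0.005],0],[0,[-0.17,-0.063,-0.005],0],[0,[-0.194,-0.0706,-0.005],0]]'

```text
t: 5.8
tool_pos: [554.5, 2.2, 225.2]
tool_rot: [2.543, -1.844, -0.001]
force: [-0.3, -0.5, -0.1]
width: 26.9
```

Emit:
send_rows --plan '[[0,[0,0,0],0],[0,[0,0,0],0],[0,[0,0,0],0],[0,[0,0,0],0]]'

```text
t: 6.3
tool_pos: [554.7, -0.6, 225.6]
tool_rot: [2.541, -1.847, -0.0]
force: [-0.1, 0.5, -0.6]
width: 26.8
```

```bash
python3 - <<'E'
from h import *
import json
s=env.read_state(); ci=env.camera_info('wrist'); im=snap('wrist','w3.png')
json.dump({k:np.array(ci[k]).tolist() for k in ci},open('ci3.json','w'))
p=s['tool_pos'];print(s['t'],p,s['force'],s['width'])
print('cup',proj('',[554.4,.4,55],ci),'bottle',proj('',[560,222,91],ci),proj('top',[560,222,91]))
E
```

```text
6.3 [ 5.54732389e+02 -5.50501160e-01  2.25648984e+02] [-0.11624903  0.46005883 -0.63325714] 26.787711040092724
cup [278.08873814 189.92170267] bottle [ 38.72953989 115.32755535] [219.82941316 197.24555827]
```

View pics/w3.png

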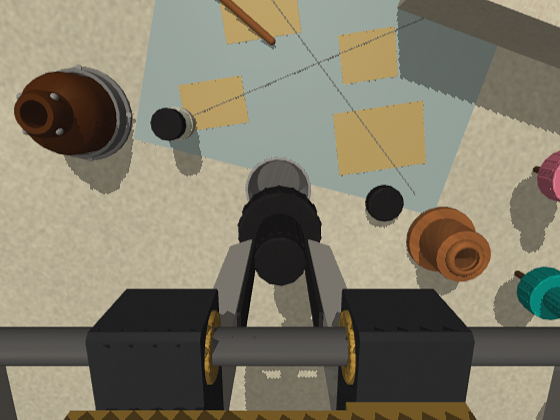

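The brush is over the cup: its rim spans u 247–311 with its top edge at v 157, matching the predicted centre (278,190). The bottle neck is at about (37,111). Dipping now.

```bash
python3 - <<'E'
from h import *
import json
ci=json.load(open('ci3.json')); im=cv2.imread('pics/w3.png')
print(onz('',37,111,91,ci)); cv2.imwrite('pics/crop4.png',cv2.resize(np.clip(im[60:165,5:145].astype(float)*2,0,255).astype(np.uint8),None,fx=5,fy=5,interpolation=cv2.INTER_CUBIC))
print(shift([554.4,.4,126]))
E
```

```text
[563.1948447  223.97382485  91.        ]
[-0.9  0.1 99.7]
```

View pics/crop4.png

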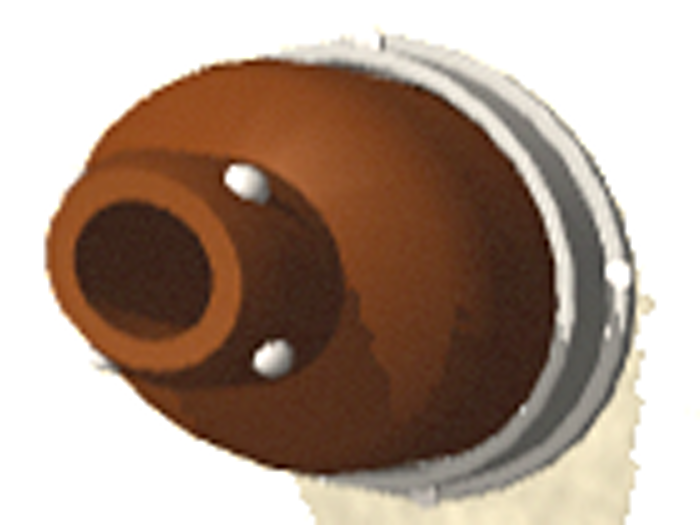

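The rim centre is at crop (143,270), which is wrist pixel (33.6,114).

Emit:
send_rows --plan '[[0,[-0.0009,0,0.03],0],[0,[-0.0009,0,0.06],0],[0,[-0.0009,0,0.085],0],[0,[-0.0009,0,0.098],0],[0,[-0.0009,0,0.101],0]]'

```text
t: 6.98
tool_pos: [554.4, 0.9, 124.5]
tool_rot: [2.542, -1.846, -0.001]
force: [0.1, 0.7, -1.1]
width: 26.8
```

Emit:
send_rows --plan '[[0,[0,0,0],0],[0,[0,0,0],0],[0,[0,0,0],0],[0,[0,0,0],0],[0,[0,0,0],0]]'

```text
t: 7.6
tool_pos: [554.5, 1.0, 124.8]
tool_rot: [-2.542, 1.846, -0.0]
force: [0.2, -0.7, -1.0]
width: 26.9
```

Emit:
send_rows --plan '[[0,[0,0,-0.03],0],[0,[0,0,-0.06],0],[0,[0,0,-0.09],0],[0,[0,0,-0.115],0],[0,[0,0,-0.115],0]]'

```text
t: 8.22
tool_pos: [555.0, 1.0, 241.2]
tool_rot: [-2.541, 1.845, -0.004]
force: [0.9, 0.2, -1.5]
width: 26.3
```

```bash
python3 - <<'E'
from h import *
import json
ci=json.load(open('ci3.json')); b=onz('',33.7,114,91,ci); print(b)
s=env.read_state();print(s['t'],s['tool_pos'])
c=proj('scene',b);print('scene pred',c)
b[2]=245;q=shift(b);print(q)
E
```

```text
[559.7686072  226.34017786  91.        ]
8.225 [555.04663133   0.99320077 241.15882207]
scene pred [363.31906847 238.73250296]
[-212.8  -74.3   -3.9]
```

The dip bottomed out about 26 mm below the rim with no side load. I'll stop short of the bottle for a closer measurement.

Emit:
send_rows --plan '[[0,[-0.03,-0.011,0],0],[0,[-0.08,-0.03,0],0],[0,[-0.12,-0.044,0],0],[0,[-0.14,-0.052,0],0],[0,[-0.14,-0.052,0],0]]'

```text
t: 8.85
tool_pos: [560.3, 150.9, 238.6]
tool_rot: [2.543, -1.843, -0.001]
force: [0.2, -0.4, -0.4]
width: 26.4
```

Emit:
send_rows --plan '[[0,[0,0,0],0],[0,[0,0,0],0],[0,[0,0,0],0],[0,[0,0,0],0]]'

```text
t: 9.35
tool_pos: [560.6, 149.9, 239.8]
tool_rot: [-2.542, 1.846, -0.0]
force: [-0.4, 0.2, -0.4]
width: 26.5
```

```bash
python3 - <<'E'
from h import *
import json
s=env.read_state(); ci=env.camera_info('wrist'); im=snap('wrist','w4.png')
json.dump({k:np.array(ci[k]).tolist() for k in ci},open('ci4.json','w'))
p=s['tool_pos'];print(s['t'],p,s['force'],s['width'],s['q'].round(2))
print('cup',proj('',[554.4,.4,55],ci),'rim',proj('',[559.8,226.3,91],ci),'knobtop',proj('',p+[0,0,16],ci))
cv2.imwrite('pics/crop5.png',cv2.resize(np.clip(im[50:300,60:440,::-1].astype(float)*2,0,255).astype(np.uint8),None,fx=2.1,fy=2.1,interpolation=cv2.INTER_CUBIC))
E
```

```text
9.35 [560.59922767 149.85681737 239.7858372 ] [-0.37728924  0.248308   -0.38203644] 26.450565715061828 [0.2  0.34 1.37 0.   1.43 1.45]
cup [406.67510142 233.92794388] rim [202.17160775 170.86993504] knobtop [279.02910918 261.75799714]
```

View pics/crop5.png

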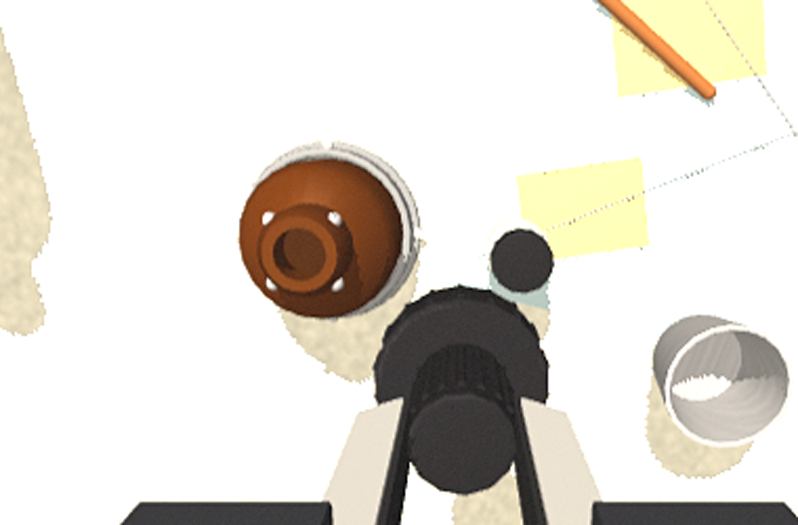

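The rim shows at (202.4,170.0), against a predicted (202.2,170.9). The knob top is at (279.5,261), against (279.0,261.8), and the cup is upright. The two offsets are the same and cancel, so I'll aim the TCP at (559.8,226.3).

```bash
python3 - <<'E'
from h import *
print(shift([559.8,226.3,240]))
E
```

```text
[-72.8 -22.8  -0.2]
```

Emit:
send_rows --plan '[[0,[-0.03,-0.009,0],0],[0,[-0.06,-0.019,0],0],[0,[-0.0728,-0.0228,0],0],[0,[-0.0728,-0.0228,0],0],[0,[-0.0728,-0.0228,0],0]]'

```text
t: 10.02
tool_pos: [559.8, 225.6, 239.8]
tool_rot: [2.541, -1.846, 0.0]
force: [-0.6, -0.4, -0.7]
width: 26.6
```

Emit:
send_rows --plan '[[0,[0,0,0],0],[0,[0,0,0],0],[0,[0,0,0],0]]'

```text
t: 10.4
tool_pos: [559.7, 226.3, 239.8]
tool_rot: [-2.542, 1.846, -0.0]
force: [0.4, -0.2, -1.7]
width: 26.5
```

```bash
python3 - <<'E'
from h import *
s=env.read_state();print(s['tool_pos'],shift([559.8,226.3,127+20]))
E
```

```text
[559.72813959 226.26342408 239.7815249 ] [-0.  -0.1 92.8]
```

Emit:
send_rows --plan '[[0,[0,0,0.025],0],[0,[0,0,0.05],0],[0,[0,0,0.07],0],[0,[0,0,0.075],0],[0,[0,0,0.075],0]]' --force 60

```text
t: 11.02
tool_pos: [559.8, 226.5, 165.2]
tool_rot: [-2.542, 1.846, -0.0]
force: [0.6, -0.3, -1.6]
width: 25.9
```

Emit:
send_rows --plan '[[0,[0,0,0.005],0],[0,[0,0,0.01],0],[0,[0,0,0.015],0],[0,[0,0,0.019],0],[0,[0,0,0.019],0]]'

```text
t: 11.65
tool_pos: [559.5, 226.5, 145.3]
tool_rot: [2.542, -1.845, -0.001]
force: [0.3, 0.4, -0.3]
width: 26.1
```

Emit:
send_rows --plan '[[0,[0,0,0.002],0],[0,[0,0,0.004],0],[0,[0,0,0.005],0],[0,[0,0,0.005],0]]'

```text
t: 12.15
tool_pos: [559.7, 226.5, 140.7]
tool_rot: [2.542, -1.846, 0.0]
force: [0.7, 0.0, -0.6]
width: 26.3
```

Emit:
send_rows --plan '[[0,[0,0,0.001],0],[0,[0,0,0.002],0],[0,[0,0,0.003],0],[0,[0,0,0.003],0]]'

```text
t: 12.65
tool_pos: [560.2, 226.6, 138.6]
tool_rot: [-2.541, 1.845, -0.002]
force: [-0.1, -1.1, 6.5]
width: 26.5
```

Emit:
send_rows --plan '[[0,[0,0,0.001],0],[0,[0,0,0.002],0],[0,[0,0,0.003],0],[0,[0,0,0.003],0]]'

```text
t: 13.15
tool_pos: [560.1, 226.6, 135.5]
tool_rot: [-2.541, 1.845, -0.002]
force: [0.2, -1.0, 5.4]
width: 26.5
```

Emit:
send_rows --plan '[[0,[0,0,0.001],0],[0,[0,0,0.002],0],[0,[0,0,0.003],0],[0,[0,0,0.003],0]]'

```text
t: 13.65
tool_pos: [559.7, 226.5, 131.7]
tool_rot: [-2.542, 1.846, -0.0]
force: [1.1, -0.8, 1.9]
width: 26.2
```

Emit:
send_rows --plan '[[0,[0,0,0.001],0],[0,[0,0,0.002],0],[0,[0,0,0.003],0],[0,[0,0,0.003],0]]'

```text
t: 14.15
tool_pos: [559.5, 226.5, 128.3]
tool_rot: [2.542, -1.845, -0.001]
force: [0.4, -0.2, -2.7]
width: 26.0
```

Emit:
send_rows --plan '[[0,[0,0,0.001],0],[0,[0,0,0.002],0],[0,[0,0,0.002],0]]'

```text
t: 14.52
tool_pos: [559.7, 226.5, 126.7]
tool_rot: [-2.542, 1.846, 0.0]
force: [0.2, -0.1, -1.2]
width: 26.5
```

Emit:
send_rows --plan '[[0,[0,0,0.001],0],[0,[0,0,0.002],0],[0,[0,0,0.002],0]]'

```text
t: 14.9
tool_pos: [560.3, 226.7, 126.3]
tool_rot: [-2.541, 1.845, -0.002]
force: [-2.5, -0.5, 11.6]
width: 26.0
```

Emit:
send_rows --plan '[[0,[0,0,0.001],0],[0,[0,0,0.002],0],[0,[0,0,0.002],0],[0,[0,0,0.002],0]]'

```text
t: 15.4
tool_pos: [560.8, 226.9, 126.2]
tool_rot: [-2.539, 1.843, -0.004]
force: [-6.5, -1.8, 25.5]
width: 26.4
```

Emit:
send_rows --plan '[[0,[0,0,0],0],[0,[0,0,0],0],[0,[0,0,0],0],[0,[0,0,0],0]]'

```text
t: 15.9
tool_pos: [560.8, 227.0, 126.2]
tool_rot: [-2.539, 1.843, -0.004]
force: [-6.1, -2.0, 25.0]
width: 25.9
```

```bash
python3 - <<'E'
from h import *
s=env.read_state(); ci=env.camera_info('wrist'); im=snap('wrist','w5.png'); print(s['tool_pos'],s['force'],s['moment'],s['width'])
b=snap('scene','s5.png')
o=np.zeros((600,800,3),np.uint8); a=cv2.resize(np.clip(im[100:300,130:430,::-1].astype(float)*1.8,0,255).astype(np.uint8),(450,300)); o[:300,:450]=a
c=cv2.resize(b[150:270,180:500,::-1],(800,300),interpolation=cv2.INTER_CUBIC); o[300:]=c
cv2.imwrite('pics/fin.png',o)
E
```

```text
[560.82412239 226.96379974 126.21499061] [-6.12242302 -1.96825767 24.97783014] [-0.48636159  1.19893102 -0.01279365] 25.904800415874323
```

View pics/fin.png

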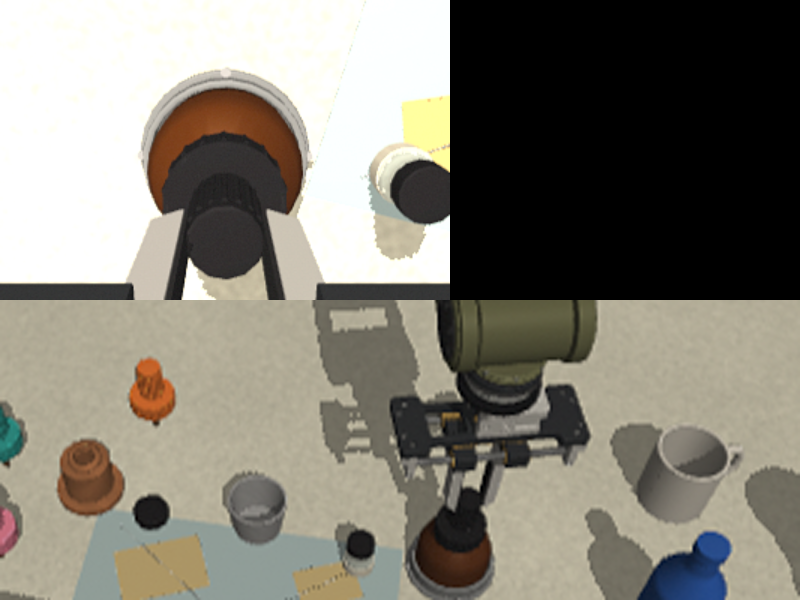

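The cap sits squared on the bottle and the knob is still gripped. The rest is empty, and the cup, jar and lid are upright where they were. The press holds steady at 25 N.

```bash
python3 -c "
from h import *
print(env.sign_off())"
```

```text
the job is handed in; nothing more can be done
None
```

The job is done and handed in at about 16 s. The black cap was lifted off its rest by the knob, and the brush was dipped about 26 mm below the cup rim. The cap was then pressed through the click onto the bottle neck.

- **Click:** the push read about 6.5 N near 11 to 12 mm above home, fell off, and then the beads drew the cap down.
- **Home:** the hard stop came at TCP z 126.2 mm, against about 127 mm expected. That is within the calibration, and the cap did not slip in the grip.
- **Final press:** I handed in with a steady 25 N downward push and a 60 N grip on the knob. There was also a side force of about 6 N.
- **Scene:** the last picture shows the cup upright, and the jar, lid and look-alikes in that view where they were. The plate, the pencil and water_b were outside it, so I didn't recheck them.

The finger opening read 26 to 27 mm on the 28 mm knob throughout. I took this as a sensor or pad offset, because the lift and the pictures showed a firm grip. I viewed 10 pictures, including crops.

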